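# Stack the L-shaped cold plates for the blood transport box

### The job

Finish the pile of L-shaped cold plates on the slatted steel stand: put the two other full-size L plates on it, one on top of the other, each turned half round from the one beneath so that its open corner lies over the filler cap below and the pile lies flat, level and squarely in line. Either plate may go first. Leave the bottom plate where it lies on the stand, and leave the smaller L plate alone.

Things in the scene. Friction and masses are not known exactly. Their poses are not given: they have to be found in the camera images.
- bottom_mid (a point): Lowest plate of the pile, loose, flat on the slatted steel stand (150 mm square, top 20 mm above the table). Flat aluminium L on a 120 mm square, 24 mm thick, 0.28 kg; shape, cap, point and axes as the first plate to stack. Its underside is 20 mm above the table, so the next plate's is at 44 and the third's at 68 mm, all on the same centre.
- plate_1_mid (a point): Full-size L plate to stack, flat on table: 120 mm square less its +x+y quarter (70 mm); 24 mm thick, 0.28 kg. Point: centre of the square, half-way up, in the open beside the inner corner. Arms 50 mm wide on the -y and -x sides; grip across one at (24,-35) or (-35,24) mm. Grey filler cap, 24 mm across, 16 mm high, on the outer corner at (-44,-44) mm. z up.
- plate_2_mid (a point): The other full-size plate to stack, lying flat on the table, cap up; identical to the first, same point and axes.
- small_mid (a point): Smaller L plate, not to be used: same form, 85 mm square, arms 34 mm wide, 24 mm thick, cap 20 mm across; flat on the table. The point is the centre of its 85 mm square, half-way up.
Mind the look-alikes: they are no part of the job. What is shaped like the part that bears plate_1_mid but yellow is not meant.

How it is judged:
By the outcome, as a careful person would: the job done as asked, in the order asked, and still so for the second after the job is handed in, with the robot touching nothing.
It also fails if it takes over 70 s, if anything falls off the work surface, if the arm or the gripper's body presses on something with over 40 N, if the wrist force passes 120 N, or if a joint passes its speed limit or range.

### The arm

A 6-joint arm with a two-finger parallel gripper is mounted at the origin on the work surface. World frame = base frame: x ahead of the robot, y to its left, z up, the work surface at z = 0. Lengths are in m, angles in degrees, forces in N, time in s.
With the tool pointing down it reaches from about 0.35 to 0.875 m from the base axis. Payload 4.2 kg.
Tool frame: the origin (TCP) lies at the very end of the fingers, on their centre line; the grasp point (between the pads) lies 19 mm behind it; z points along the fingers, y is the line along which they close (so a half turn about z gives the same grasp; the last joint's range is limited). The gripper opens to 85 mm and grips with 20 to 120 N. Pads are 22 mm wide; open, the fingers measure 114 mm over their backs; the gripper's body (76 mm by 85 mm) begins 54 mm behind the grasp point. The pads swing forward as they close: fully open they stand 13 mm farther back than shut.
Start: joints at [81.566, 22.042, 0.453, 0, -68.411, -14.817], TCP at [0.247, 0.574, 0.231] pointing down, gripper open.
Joint ranges: [-179.83, 179.83], [-69.29, 118.12], [-61.27, 80.66], [-181.25, 117.63], [-171.15, -9.14], [-177.46, 177.46]. Speed limits (degrees/s): [159.86, 159.86, 180, 180, 180, 180].

### API

Orientations are given as [roll, pitch, yaw] about the fixed x, y, z axes, in that order (R = Rz(yaw) Ry(pitch) Rx(roll)).
In Python, from rig import ctrl gives the robot as it stands.
- The arm moves only by the tool servo_tool, never from a script. Its argument "plan" is a list of rows, each an object of numbers: "dx", "dy", "dz": the shift along the tool's x, y, z in m; "spin": the turn about the tool's z in rad; "jaw": the closure, from 0 (fully open) to 1 (shut). A call has 1 to 20 rows; each row shifts and turns the commanded pose from where the row before left it, along the tool's axes as they then stand; what a row does not reach is not made up. A row lasts 1/12 s, in which the tool goes at most 41.7 mm and 7.16 degrees, less where a joint would pass 70% of its speed; a pose out of reach is approached as far as the arm can. A call with a gripper value outside its range is refused whole. The fingers move at their own pace and stop on an object; "grip_force" is the grip in N (left out, the last holds). Time passes only in rows, so rows that do not move let the fingers close. It gives the time, the measured TCP pose, the force, the opening and the grip force at its end, in the units of the state.
- ctrl.read_state(): the state, without advancing time (a new reading comes with each control period).
- ctrl.read_camera(name): name is "side" or "top" or "wrist"; returns (picture, depth): 384x512x3 uint8, red, green, blue; 384x512 float32, m along the optical axis (not along the pixel's ray), 0 where there is no reading.
- ctrl.camera_info(name): a dict with "intrinsics" (3x3 intrinsics, pixels), "camera_from_world" (4x4, takes a point from world to camera coordinates). Camera axes: x right, y down, z forward; pixel columns grow to the right and rows downward; lengths in m; the calibration is good to about 2 mm. A picture is of the moment at which its call begins: read the wrist's pose just before it. camera_info takes no time and is no camera call; for the wrist camera it gives the pose at the moment of the call.
- ctrl.finish_job(): hands the job in; it is judged then, once.
The state is a dict: "time_s": time; "q": joint angles; "dq": joint speeds; "effort": joint torques, N m; "position": TCP position; "tool_rot": TCP orientation; "ft_force": force on the tool from outside, world axes, zero at the start; "ft_torque": the same for the moment, N m; "opening": opening from 0.0 (shut) to 1.0 (fully open); "gripper_force": force on a finger pad.
Only numpy, scipy, OpenCV 4.12 (cv2) and the standard library are available. Lean on these libraries where they do the work, as an engineer would, in place of code of your own. Each camera call takes 0.05 s, during which the arm holds its last target. There are 200 camera calls.

## Working session

There is one attempt and no reset: what is moved stays moved. The work goes in short steps, Python scripts to look and compute and a tool call to move; the robot and the scene stay as the last step left them, time stands still between calls to the robot, and variables do not carry over. Pictures are saved under pics/ and viewed, at most 10 in all, crops included, and the job is handed in when it is done.

Besides the shell and the picture viewer there is one more tool, called after ">>>" as name(argument=value, ...) on one line, values as JSON. servo_tool: Moves the arm, as the interface text tells. Its arguments: {"type":"object","properties":{"plan":{"type":"array","items":{"type":"object","properties":{"dx":{"type":"number"},"dy":{"type":"number"},"dz":{"type":"number"},"spin":{"type":"number"},"jaw":{"type":"number"}}}},"grip_force":{"type":"number"}},"required":["plan"]}

```bash
mkdir -p pics
cat > h.py <<'E'
import numpy as np,cv2
from rig import ctrl
def cloud(name):
    inf=ctrl.camera_info(name);im,d=ctrl.read_camera(name)
    K=np.array(inf["intrinsics"]);T=np.linalg.inv(np.array(inf["camera_from_world"]))
    v,u=np.mgrid[:384,:512]
    P=np.stack([(u-K[0,2])/K[0,0]*d,(v-K[1,2])/K[1,1]*d,d],-1)@T[:3,:3].T+T[:3,3]
    P[d==0]=np.nan
    return im,P
E
python3 - <<'E'
from h import *
s=ctrl.read_state();print(s["position"],s["tool_rot"],s["time_s"])
im,P=cloud("top");np.save("top.npy",P);np.save("topim.npy",im)
im2,P2=cloud("side")
cv2.imwrite("pics/a.png",cv2.resize(im[...,::-1],(800,600)))
cv2.imwrite("pics/b.png",cv2.resize(im2[...,::-1],(800,600)))
E
```

```text
[0.24645445 0.57372719 0.23022199] [ 1.79875475e+02 -5.36233932e-03 -2.32589125e+01] 0.0
```

View pics/a.png

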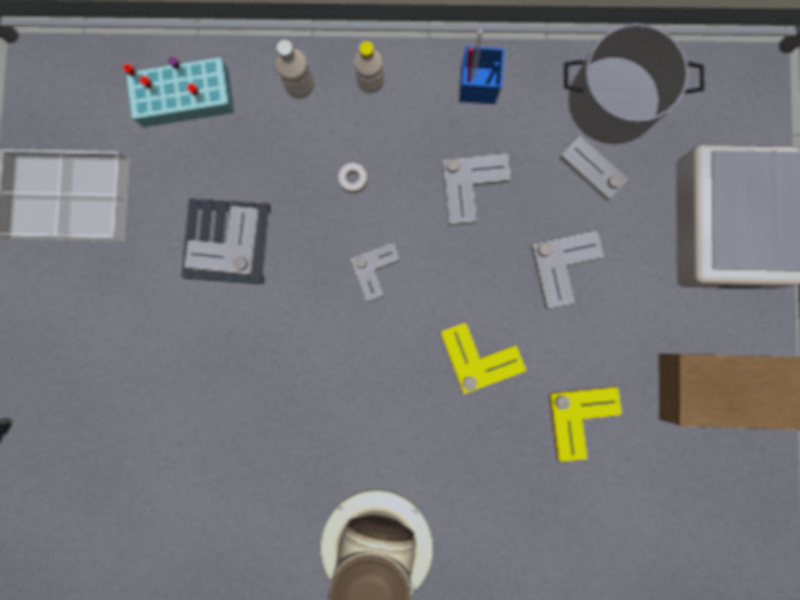

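View pics/b.png

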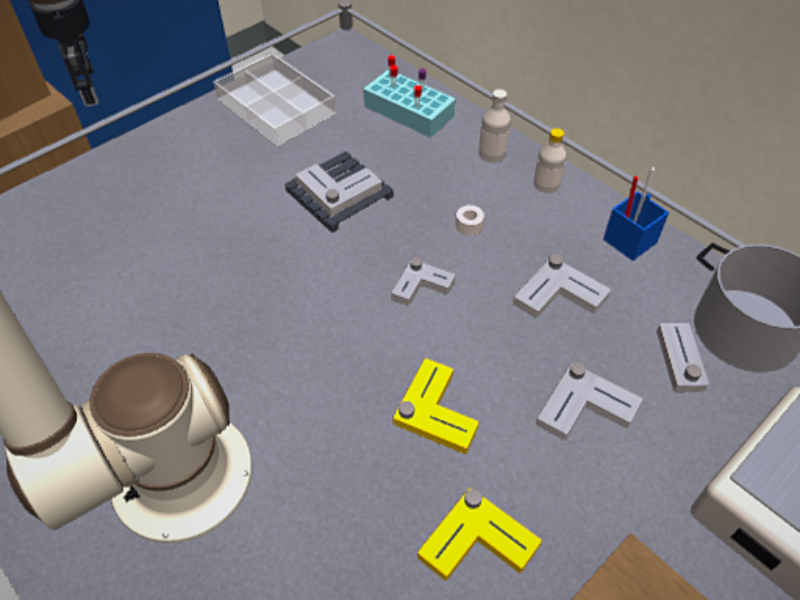

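The top view (800x600) shows the stand with the bottom plate at (227,240). The two full-size grey plates are at (475,188) and (568,268), the small one is at (375,270), and the two yellow ones are below. Next I fit L templates to get coarse poses.

```bash
cat >> h.py <<'E'
from scipy.optimize import least_squares
def sdL(p):
    # smooth-ish signed distance (inside negative) of L in its frame
    x,y=p[:,0],p[:,1]
    sq=np.maximum(abs(x),abs(y))-.06
    notch=np.minimum(x,y)+.01   # >0 inside the notch
    return np.maximum(sq,notch)
def fitL(P,c,ztop,h=.024,yaws=np.arange(-180,180,30),w=.002):
    Q=P.reshape(-1,3);Q=Q[np.isfinite(Q[:,2])&(np.hypot(Q[:,0]-c[0],Q[:,1]-c[1])<.095)]
    lab=np.clip((Q[:,2]-(ztop-h))/h,0,1)>.6
    lab=lab.astype(float)
    def f(t):
        a=t[2];R=np.array([[np.cos(a),-np.sin(a)],[np.sin(a),np.cos(a)]])
        d=sdL((Q[:,:2]-t[:2])@R)
        return 1/(1+np.exp(np.clip(d/w,-30,30)))-lab
    best=min((least_squares(f,[c[0],c[1],np.radians(y)],diff_step=1e-4,x_scale=[.01,.01,.1]) for y in yaws),key=lambda r:r.cost)
    t=best.x;top=np.median(Q[lab>0,2])
    return np.r_[t[:2],np.degrees(t[2]),top,best.cost/len(Q)]
E
python3 - <<'E'
from h import *
np.set_printoptions(precision=4,suppress=True)
P=np.load("top.npy")
for n,u,v,z in [("bot",227,240,.044),("A",475,188,.024),("B",568,268,.024)]:
    c=P[int(v*.64),int(u*.64)];print(n,c,fitL(P,c,z))
im,W=cloud("wrist");print(ctrl.camera_info("wrist"))
cv2.imwrite("pics/c.png",im[...,::-1])
print(ctrl.read_state()["q"])
E
```

```text
bot [ 0.5527  0.2994 -0.0031] [ 0.5493  0.2963 -4.573   0.0433  0.0097]
A [ 0.6596 -0.1641  0.0015] [   0.6552   -0.1696 -172.7888    0.0229    0.0084]
B [ 0.5144 -0.336  -0.0014] [  0.5098  -0.3413 193.3356   0.0225   0.0081]
{'intrinsics': array([[292.4352,   0.    , 253.7601],
       [  0.    , 292.4352, 191.0677],
       [  0.    ,   0.    ,   1.    ]]), 'camera_from_world': array([[-0.3952, -0.9186,  0.0003,  0.6264],
       [-0.8712,  0.375 ,  0.3167, -0.0417],
       [-0.2911,  0.1249, -0.9485,  0.3792],
       [ 0.    ,  0.    ,  0.    ,  1.    ]])}
[ 81.5667  22.0823   0.4014  -0.0189 -68.4114 -14.8164]
```

View pics/c.png

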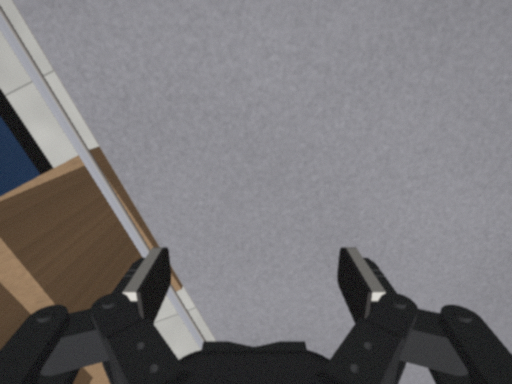

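>>> servo_tool(plan=[{"dx":0.0352,"dy":0.0123},{"dx":0.0352,"dy":0.0123},{"dx":0.0352,"dy":0.0123},{"dx":0.0352,"dy":0.0123},{"dx":0.0352,"dy":0.0123},{"dx":0.0352,"dy":0.0123},{"dx":0.0352,"dy":0.0123},{"dx":0.0352,"dy":0.0123},{"dx":0.0352,"dy":0.0123},{"dx":0.0352,"dy":0.0123},{"dx":0.0352,"dy":0.0123},{"spin":-0.109},{"spin":-0.109},{"spin":-0.109},{},{}], grip_force=90)

```text
invalid input at $.plan[0]: expected keys dx, dy, dz, spin, jaw
```

```bash
cat >> h.py <<'E'
np.set_printoptions(precision=4,suppress=True)
def go(x,y,z,yaw):
    "prints the shift in the present tool frame, then the spin"
    s=ctrl.read_state();p=np.array(s["position"]);a=np.radians(s["tool_rot"][2])
    d=np.array([x,y])-p[:2]
    print("pos",p,"rot",s["tool_rot"],"t",s["time_s"])
    b=np.radians(yaw)
    print("before-spin dx,dy,dz,spin",d@[np.cos(a),np.sin(a)],d@[np.sin(a),-np.cos(a)],p[2]-z,-np.radians((yaw-np.degrees(a)+180)%360-180),
     "| after-spin dx,dy",d@[np.cos(b),np.sin(b)],d@[np.sin(b),-np.cos(b)])
def grasp(f,g=(.018,-.035)):
    a=np.radians(f[2]);return f[:2]+np.array([[np.cos(a),-np.sin(a)],[np.sin(a),np.cos(a)]])@g
E
python3 - <<'E'
from h import *
im,W=cloud("wrist");f=fitL(W,(.5493,.2963),.044);print("bot",f)
cv2.imwrite("pics/d.png",im[...,::-1])
A=np.array([.6552,-.1696]);go(A[0],A[1],.23,7.2)
E
```

```text
bot [   0.5493    0.2963 -180.           nan       nan]
pos [0.2466 0.5739 0.2307] rot [179.9222  -0.0081 -23.2555] t 0.2
before-spin dx,dy,dz,spin 0.668986095188319 0.5217702984778891 0.0006558315352874211 -0.5315493622965064 | after-spin dx,dy 0.3122117858019158 0.7888665544535393
  return _methods._mean(a, axis=axis, dtype=dtype,
  ret = ret.dtype.type(ret / rcount)
h.py:27: RuntimeWarning: invalid value encountered in scalar divide
  return np.r_[t[:2],np.degrees(t[2]),top,best.cost/len(Q)]
```

View pics/d.png

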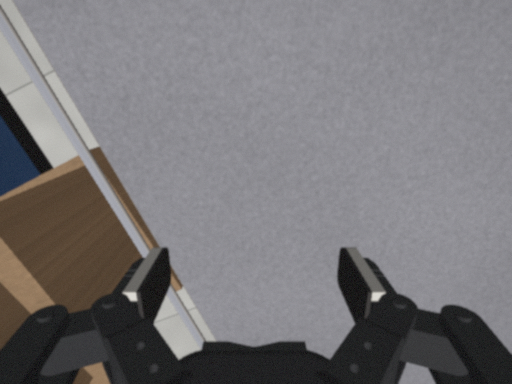

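The call was refused because every row needs all its keys. The picture shows the same bare table as before.

>>> servo_tool(plan=[{"dx":0.0352,"dy":0.0123,"dz":0,"spin":0,"jaw":0},{"dx":0.0352,"dy":0.0123,"dz":0,"spin":0,"jaw":0},{"dx":0.0352,"dy":0.0123,"dz":0,"spin":0,"jaw":0},{"dx":0.0352,"dy":0.0123,"dz":0,"spin":0,"jaw":0},{"dx":0.0352,"dy":0.0123,"dz":0,"spin":0,"jaw":0},{"dx":0.0352,"dy":0.0123,"dz":0,"spin":0,"jaw":0},{"dx":0.0352,"dy":0.0123,"dz":0,"spin":0,"jaw":0},{"dx":0.0352,"dy":0.0123,"dz":0,"spin":0,"jaw":0},{"dx":0.0352,"dy":0.0123,"dz":0,"spin":0,"jaw":0},{"dx":0.0352,"dy":0.0123,"dz":0,"spin":0,"jaw":0},{"dx":0.0352,"dy":0.0123,"dz":0,"spin":0,"jaw":0},{"dx":0,"dy":0,"dz":0,"spin":-0.109,"jaw":0},{"dx":0,"dy":0,"dz":0,"spin":-0.109,"jaw":0},{"dx":0,"dy":0,"dz":0,"spin":-0.109,"jaw":0},{"dx":0,"dy":0,"dz":0,"spin":0,"jaw":0},{"dx":0,"dy":0,"dz":0,"spin":0,"jaw":0}], grip_force=90)

```text
time_s: 1.53
position: [0.549, 0.2969, 0.231]
tool_rot: [180.0, 0.0, -4.7]
ft_force: [-0.1, -0.5, 1.2]
opening: 1.001
gripper_force: 0.0
```

Run:
```python
from h import *
im,W=cloud("wrist");f=fitL(W,(.5493,.2963),.044);print("bot",f)
np.save("bot.npy",f)
cv2.imwrite("pics/e.png",im[...,::-1])
A=np.array([.6552,-.1696]);go(A[0],A[1],.23,7.2)
```

```text
bot [  0.5686   0.2924 -38.8953   0.2993   0.0677]
pos [0.5489 0.2971 0.2311] rot [179.9853   0.0175  -4.6534] t 1.5833
before-spin dx,dy,dz,spin 0.1438190092152554 0.4565410376813007 0.0011248002204418406 -0.2068807522132077 | after-spin dx,dy 0.04697501026065969 0.47634753584939166
```

View pics/e.png

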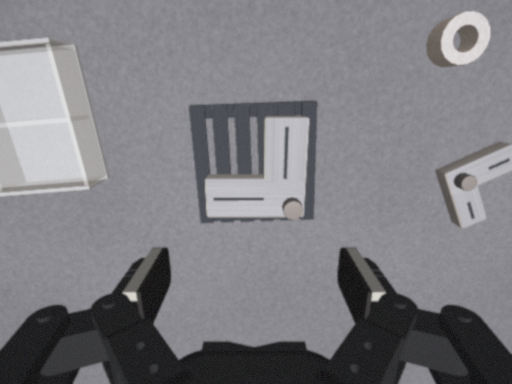

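The stand and plate show at (190-316, 100-222), with the cap at (292,208). The bad fit came from the gripper's own points, so I'll mask by height.

```bash
sed -i 's/(np.hypot(Q/(Q[:,2]<.13)\&(np.hypot(Q/' h.py
python3 - <<'E'
from h import *
for i in range(2):
    im,W=cloud("wrist");f=fitL(W,(.5493,.2963),.044);print("bot",f)
np.save("bot.npy",f)
K=ctrl.camera_info("wrist");M=np.array(K["camera_from_world"]);k=np.array(K["intrinsics"])
a=np.radians(f[2]);R=np.array([[np.cos(a),-np.sin(a)],[np.sin(a),np.cos(a)]])
L=np.array([[-60,-60],[60,-60],[60,-10],[-10,-10],[-10,60],[-60,60]])/1e3@R.T+f[:2]
def pr(X): c=M[:3,:3]@X+M[:3,3];c=k@(c/c[2]);return c[:2]
px=np.array([pr(np.r_[q,.044]) for q in L])
b=cv2.resize(np.ascontiguousarray(im[90:240,180:330,::-1]),(600,600),interpolation=cv2.INTER_CUBIC)
cv2.polylines(b,[((px-[180,90]+.5)*4).astype(np.int32)],True,(0,0,255),1)
cv2.imwrite("pics/f.png",b)
E
```

```text
bot [ 0.5449  0.298  -4.4771  0.0436  0.009 ]
bot [ 0.5449  0.2981 -4.4427  0.0437  0.0091]
```

View pics/f.png

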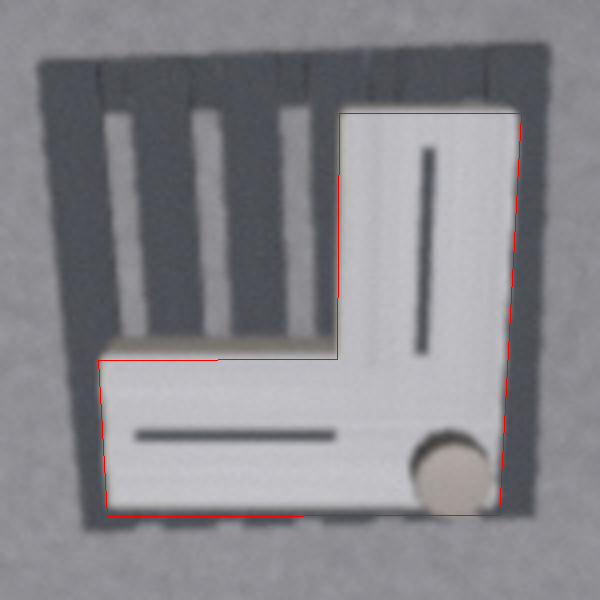

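The red outline sits about 2 mm toward -x of the plate edges, because the table behind the plate is occluded and biases the fit. I'll fit in the plane of the top face instead, and drop the cap pixels.

```bash
python3 - <<'E'
s=open("h.py").read()
s=s.replace("    P[d==0]=np.nan\n","    P[d==0]=np.nan\n    global CAM;CAM=T[:3,3]\n")
i=s.index("    Q=P.reshape");j=s.index("    lab=lab.astype")
s=s[:i]+'''    Q=P.reshape(-1,3);Q=Q[np.isfinite(Q[:,2])&(Q[:,2]<ztop+.1)]
    near=Q[np.hypot(Q[:,0]-c[0],Q[:,1]-c[1])<.08];near=near[abs(near[:,2]-ztop)<.006]
    zt=np.median(near[:,2]);Q=Q[Q[:,2]<zt+.005];z=Q[:,2]
    Q=CAM+(Q-CAM)*((ztop-CAM[2])/(z-CAM[2]))[:,None]
    k=np.hypot(Q[:,0]-c[0],Q[:,1]-c[1])<.095;Q=Q[k];lab=z[k]>zt-.005
'''+s[j:]
s=s.replace("top=np.median(Q[lab>0,2])","top=zt")
s+='''
def overlay(im,f,ztop,name,cam="wrist"):
    K=ctrl.camera_info(cam);M=np.array(K["camera_from_world"]);k=np.array(K["intrinsics"])
    a=np.radians(f[2]);R=np.array([[np.cos(a),-np.sin(a)],[np.sin(a),np.cos(a)]])
    L=np.array([[-60,-60],[60,-60],[60,-10],[-10,-10],[-10,60],[-60,60]])/1e3@R.T+f[:2]
    X=np.c_[L,np.full(6,ztop)]@M[:3,:3].T+M[:3,3];px=X@k.T;px=px[:,:2]/px[:,2:]
    o=np.clip(px.mean(0)-75,0,[362,234]).astype(int)
    b=cv2.resize(np.ascontiguousarray(im[o[1]:o[1]+150,o[0]:o[0]+150,::-1]),(600,600),interpolation=cv2.INTER_CUBIC)
    cv2.polylines(b,[((px-o+.5)*4).astype(np.int32)],True,(0,0,255),1);cv2.imwrite("pics/"+name,b)
'''
open("h.py","w").write(s)
E
python3 - <<'E'
from h import *
im,W=cloud("wrist");f=fitL(W,(.5493,.2963),.044);print("bot",f)
np.save("bot.npy",f);overlay(im,f,.044,"g.png")
E
```

```text
bot [ 0.5466  0.2987 -4.7143  0.0436  0.0064]
```

View pics/g.png

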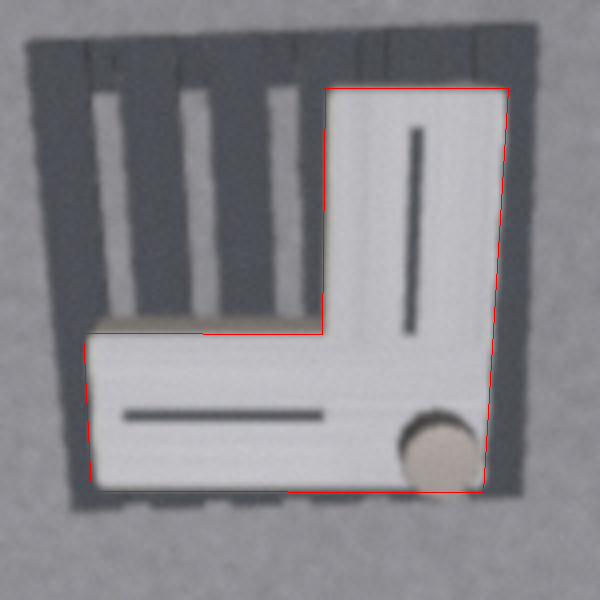

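>>> servo_tool(plan=[{"dx":0.012,"dy":0.038,"dz":0,"spin":0,"jaw":0},{"dx":0.012,"dy":0.038,"dz":0,"spin":0,"jaw":0},{"dx":0.012,"dy":0.038,"dz":0,"spin":0,"jaw":0},{"dx":0.012,"dy":0.038,"dz":0,"spin":0,"jaw":0},{"dx":0.012,"dy":0.038,"dz":0,"spin":0,"jaw":0},{"dx":0.012,"dy":0.038,"dz":0,"spin":0,"jaw":0},{"dx":0.012,"dy":0.038,"dz":0,"spin":0,"jaw":0},{"dx":0.012,"dy":0.038,"dz":0,"spin":0,"jaw":0},{"dx":0.012,"dy":0.038,"dz":0,"spin":0,"jaw":0},{"dx":0.012,"dy":0.038,"dz":0,"spin":0,"jaw":0},{"dx":0.012,"dy":0.038,"dz":0,"spin":0,"jaw":0},{"dx":0.012,"dy":0.038,"dz":0,"spin":0,"jaw":0},{"dx":0,"dy":0,"dz":0,"spin":-0.103,"jaw":0},{"dx":0,"dy":0,"dz":0,"spin":-0.103,"jaw":0},{"dx":0,"dy":0,"dz":0,"spin":0,"jaw":0},{"dx":0,"dy":0,"dz":0,"spin":0,"jaw":0}])

```text
time_s: 3.07
position: [0.6567, -0.1688, 0.2312]
tool_rot: [-180.0, 0.0, 7.1]
ft_force: [0.6, 0.3, -0.1]
opening: 0.999
gripper_force: 0.0
```

Run:
```python
from h import *
im,W=cloud("wrist");f=fitL(W,(.6552,-.1696),.024);print("A",f)
np.save("A.npy",f)
g=grasp(f);print(g);go(g[0],g[1],.003,(f[2]+180))
```

```text
A [   0.6521   -0.1666 -172.8384    0.0236    0.0069]
[ 0.6298 -0.1341]
pos [ 0.6567 -0.1684  0.2313] rot [-179.9986    0.0011    7.1554] t 3.1167
before-spin dx,dy,dz,spin -0.02240069665309543 -0.03737652301770221 0.22833684345071306 -0.00010799672730868902 | after-spin dx,dy -0.022396659980306252 -0.037378942001658796
```

The outline now fits the plate edges to within about a pixel, with the cap at (437,452) on the outer corner. I'll pick A.

>>> servo_tool(plan=[{"dx":-0.0112,"dy":-0.0187,"dz":0.0,"spin":0,"jaw":0},{"dx":-0.0112,"dy":-0.0187,"dz":0.01,"spin":0,"jaw":0},{"dx":0,"dy":0,"dz":0.036,"spin":0,"jaw":0},{"dx":0,"dy":0,"dz":0.036,"spin":0,"jaw":0},{"dx":0,"dy":0,"dz":0.036,"spin":0,"jaw":0},{"dx":0,"dy":0,"dz":0.036,"spin":0,"jaw":0},{"dx":0,"dy":0,"dz":0.036,"spin":0,"jaw":0},{"dx":0,"dy":0,"dz":0.02,"spin":0,"jaw":0},{"dx":0,"dy":0,"dz":0.012,"spin":0,"jaw":0},{"dx":0,"dy":0,"dz":0.006,"spin":0,"jaw":0},{"dx":0,"dy":0,"dz":0,"spin":0,"jaw":0.2},{"dx":0,"dy":0,"dz":0,"spin":0,"jaw":0.4},{"dx":0,"dy":0,"dz":0,"spin":0,"jaw":0.7},{"dx":0,"dy":0,"dz":0,"spin":0,"jaw":1},{"dx":0,"dy":0,"dz":0,"spin":0,"jaw":1},{"dx":0,"dy":0,"dz":0,"spin":0,"jaw":1},{"dx":0,"dy":0,"dz":0,"spin":0,"jaw":1},{"dx":0,"dy":0,"dz":0,"spin":0,"jaw":1}], grip_force=90)

```text
time_s: 4.62
position: [0.6315, -0.1346, 0.0061]
tool_rot: [179.9, -0.3, 7.3]
ft_force: [-0.1, 0.4, 5.5]
opening: 0.558
gripper_force: 95.4
```

>>> servo_tool(plan=[{"dx":0,"dy":0,"dz":-0.01,"spin":0,"jaw":1},{"dx":0,"dy":0,"dz":-0.03,"spin":0,"jaw":1},{"dx":0,"dy":0,"dz":-0.03,"spin":0,"jaw":1},{"dx":0,"dy":0,"dz":-0.03,"spin":0,"jaw":1},{"dx":0,"dy":0,"dz":-0.02,"spin":0,"jaw":1},{"dx":0,"dy":0,"dz":-0.01,"spin":0,"jaw":1},{"dx":0,"dy":0,"dz":0,"spin":0,"jaw":1},{"dx":0,"dy":0,"dz":0,"spin":0,"jaw":1}])

```text
time_s: 5.28
position: [0.6288, -0.1344, 0.1327]
tool_rot: [-179.9, 0.1, 7.2]
ft_force: [0.8, 0.8, -2.5]
opening: 0.561
gripper_force: 94.5
```

Run:
```python
from h import *
s=ctrl.read_state();print(s["position"],s["tool_rot"],s["ft_force"],s["ft_torque"])
im,W=cloud("wrist")
cv2.imwrite("pics/i.png",im[...,::-1]);np.save("W.npy",W)
A=np.load("A.npy");np.save("Aim.npy",im)
```

```text
[ 0.6288 -0.1344  0.1327] [-179.9375    0.0628    7.2469] [ 0.8167  0.8458 -2.5165] [0.0607 0.1392 0.0081]
```

View pics/i.png

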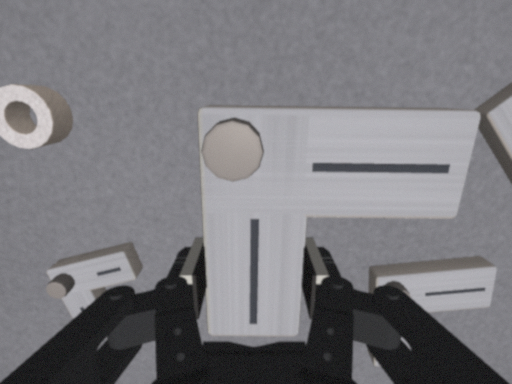

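A is held by one arm. Its top corners are at (200,108), (478,111), (457,217), (305,217), (299,335) and (208,335). I'll work out its pose in the hand from those corners and cross-check with the depth fit.

```bash
cat >> h.py <<'E'
def fromcorners(px,ids,T,ztop,c0,k):
    "plate pose from top-face corners seen in the wrist picture"
    L=np.array([[-60,-60],[60,-60],[60,-10],[-10,-10],[-10,60],[-60,60]])/1e3
    T=np.linalg.inv(T);r=np.c_[np.array(px,float),np.ones(len(px))]@np.linalg.inv(k).T@T[:3,:3].T
    X=(T[:3,3]+r*((ztop-T[2,3])/r[:,2])[:,None])[:,:2]
    def f(t):
        a=np.radians(t[2]);R=np.array([[np.cos(a),-np.sin(a)],[np.sin(a),np.cos(a)]])
        return (L[ids]@R.T+t[:2]-X).ravel()
    s=least_squares(f,c0,x_scale=[.01,.01,1]);print("res mm",s.fun.reshape(-1,2)*1e3);return s.x
E
python3 - <<'E'
from h import *
W=np.load("W.npy");A=np.load("A.npy")
s=ctrl.read_state();p=np.array(s["position"]);K=ctrl.camera_info("wrist");T=np.array(K["camera_from_world"])
import h;h.CAM=np.linalg.inv(T)[:3,3]
Q=W.reshape(-1,3);a=np.radians(A[2]);R=np.array([[np.cos(a),-np.sin(a)],[np.sin(a),np.cos(a)]])
q=(Q[:,:2]-A[:2])@R
m=(sdL(q)<-.006)&(abs(Q[:,2]-.15)<.008)&(q[:,0]<0)|((sdL(q)<-.006)&(abs(Q[:,2]-.15)<.008)&(abs(q[:,1]+.035)<.015)&(q[:,0]<.06))
m&=np.hypot(q[:,0]+.044,q[:,1]+.044)>.018
c=np.linalg.lstsq(np.c_[q[m],np.ones(m.sum())],Q[m,2],rcond=None)[0]
print("plane slope deg (plate x,y), z at centre",np.degrees(c[:2]),c[2],m.sum())
zt=c[2]
print("fit",fitL(W,A[:2],zt,yaws=[A[2]]))
px=[(200,108),(478,111),(457,217),(305,217),(299,335),(208,335)]
f=fromcorners(px,[0,5,4,3,2,1],T,zt,A[:3],np.array(K["intrinsics"]));print("corners",f,"A was",A[:3],"tool",p,s["tool_rot"][2])
E
```

```text
plane slope deg (plate x,y), z at centre [ 0.4418 -0.194 ] 0.14990601244287236 25476
fit [   0.6495   -0.1647 -173.1849    0.1498    0.0115]
res mm [[ 1.2989  3.7546]
 [ 2.7553 -2.9441]
 [-0.5403 -1.245 ]
 [-0.182  -0.8395]
 [-1.7573 -0.0737]
 [-1.5747  1.3476]]
corners [   0.65     -0.1643 -173.0447] A was [   0.6521   -0.1666 -172.8384] tool [ 0.6283 -0.1344  0.1315] 7.246080102262393
```

Run:
```python
from h import *
W=np.load("W.npy");im=np.load("Aim.npy").astype(int)
T=np.array(ctrl.camera_info("wrist")["camera_from_world"])
for r in (120,180,200):
    m=np.where(W[r,:,2]>.135)[0];a,b=m[0],m[-1]
    print(r,a,b,W[r,a+2],W[r,b-2],np.linalg.norm(W[r,b]-W[r,a]),(T[:3,:3]@W[r,300]+T[:3,3])[2])
for c in (250,400):
    m=np.where(W[:240,c,2]>.135)[0];print(c,m[0],m[-1],W[m[0],c],W[m[-1],c])
print(im[120,190:210].sum(1),im[120,465:485].sum(1))
print(np.linalg.inv(T)[:3,3])
```

```text
120 197 479 [ 0.6966 -0.1009  0.1499] [ 0.7112 -0.2167  0.1484] 0.11846289845736624 0.12078520313603097
180 200 464 [ 0.6707 -0.1039  0.1498] [ 0.6854 -0.2184  0.1499] 0.11885557276872857 0.1282167787873753
200 201 459 [ 0.6612 -0.105   0.1494] [ 0.6757 -0.2202  0.149 ] 0.11894095826433487 0.13188346842437554
250 106 239 [ 0.7043 -0.1211  0.1367] [ 0.6443 -0.1287  0.1497]
400 108 218 [ 0.712  -0.1883  0.1377] [ 0.6636 -0.1971  0.1487]
[385 373 378 374 393 394 390 382 447 489 508 507 511 501 495 506 504 498
 498 495] [532 536 530 527 539 531 529 533 532 539 525 532 524 503 431 310 238 213
 215 223]
[ 0.7098 -0.1225  0.2734]
```

>>> servo_tool(plan=[{"dx":-0.0028,"dy":-0.0366,"dz":0,"spin":0,"jaw":1},{"dx":-0.0028,"dy":-0.0366,"dz":0,"spin":0,"jaw":1},{"dx":-0.0028,"dy":-0.0366,"dz":0,"spin":0,"jaw":1},{"dx":-0.0028,"dy":-0.0366,"dz":0,"spin":0,"jaw":1},{"dx":-0.0028,"dy":-0.0366,"dz":0,"spin":0,"jaw":1},{"dx":-0.0028,"dy":-0.0366,"dz":0,"spin":0,"jaw":1},{"dx":-0.0028,"dy":-0.0366,"dz":0,"spin":0,"jaw":1},{"dx":-0.0028,"dy":-0.0366,"dz":0,"spin":0,"jaw":1},{"dx":-0.0028,"dy":-0.0366,"dz":0,"spin":0,"jaw":1},{"dx":-0.0028,"dy":-0.0366,"dz":0,"spin":0,"jaw":1},{"dx":-0.0028,"dy":-0.0366,"dz":0,"spin":0,"jaw":1},{"dx":-0.0028,"dy":-0.0366,"dz":0,"spin":0,"jaw":1},{"dx":-0.003,"dy":-0.0362,"dz":0,"spin":0,"jaw":1},{"dx":0,"dy":0,"dz":0,"spin":0.1025,"jaw":1},{"dx":0,"dy":0,"dz":0,"spin":0.1025,"jaw":1},{"dx":0,"dy":0,"dz":0.02,"spin":0,"jaw":1},{"dx":0,"dy":0,"dz":0.025,"spin":0,"jaw":1},{"dx":0,"dy":0,"dz":0,"spin":0,"jaw":1},{"dx":0,"dy":0,"dz":0,"spin":0,"jaw":1}])

```text
time_s: 6.92
position: [0.5316, 0.3308, 0.0852]
tool_rot: [179.7, 0.3, -4.5]
ft_force: [0.1, 0.0, -0.8]
opening: 0.566
gripper_force: 94.4
```

Run:
```python
from h import *
go(.5322,.3326,.050,-4.5)
B=np.load("bot.npy")
im,W=cloud("wrist");print("held",fitL(W,B[:2],.103,yaws=[175.3]))
im,W=cloud("top");print("top held",fitL(W,B[:2],.103,yaws=[175.3]))
print("top A/B", fitL(W,(.51,-.341),.024))
```

```text
pos [0.5316 0.3308 0.0852] rot [179.6777   0.2758  -4.4668] t 6.9167
before-spin dx,dy,dz,spin 0.0004911174892096695 -0.001821402165920904 0.03518649440084175 0.0005785920779265073 | after-spin dx,dy 0.0004900635581991468 -0.0018216860177193437
held [  0.5454   0.2969 175.0163   0.1023   0.0108]
top held [  0.5481   0.2942 174.9643   0.1041   0.0072]
top A/B [  0.5083  -0.3393 193.398    0.0224   0.0079]
```

Run:
```python
from h import *
import h
h.CAM=np.linalg.inv(np.array(ctrl.camera_info("top")["camera_from_world"]))[:3,3]
P=np.load("top.npy");print("top bot",fitL(P,(.549,.296),.044,yaws=[-5]))
print("top A",fitL(P,(.654,-.168),.024,yaws=[-173]))
```

```text
top bot [ 0.5479  0.2943 -4.7193  0.0432  0.008 ]
top A [   0.653    -0.1687 -172.7782    0.0228    0.0086]
```

>>> servo_tool(plan=[{"dx":0.0005,"dy":-0.0005,"dz":0.01,"spin":-0.0045,"jaw":1},{"dx":0,"dy":0,"dz":0.01,"spin":0,"jaw":1},{"dx":0,"dy":0,"dz":0.006,"spin":0,"jaw":1},{"dx":0,"dy":0,"dz":0.004,"spin":0,"jaw":1},{"dx":0,"dy":0,"dz":0.002,"spin":0,"jaw":1},{"dx":0,"dy":0,"dz":0,"spin":0,"jaw":1},{"dx":0,"dy":0,"dz":0,"spin":0,"jaw":1}])

```text
time_s: 7.6
position: [0.5338, 0.3328, 0.0564]
tool_rot: [-180.0, -0.0, -4.2]
ft_force: [0.3, -0.1, -3.1]
opening: 0.562
gripper_force: 94.6
```

Run:
```python
from h import *
for i in range(2):
    im,W=cloud("wrist");print("held",fitL(W,(.5466,.297),.0745,yaws=[175.3]))
    im,W=cloud("top");print("top held",fitL(W,(.5466,.297),.0745,yaws=[175.3]))
    go(.53,.33,.05,-4.5)
```

```text
held [  0.5478   0.2991 175.3493   0.0736   0.0116]
top held [  0.5489   0.2948 174.806    0.0736   0.0073]
pos [0.5339 0.333  0.0567] rot [-179.9668   -0.0369   -4.1913] t 7.7
before-spin dx,dy,dz,spin -0.0036733506043708504 0.003289196444504075 0.006734956891784598 0.005387069690006831 | after-spin dx,dy -0.003655578258459969 0.003308937217513308
held [  0.5478   0.2992 175.3289   0.0739   0.0113]
top held [  0.5488   0.2948 175.0812   0.0737   0.0069]
pos [0.5339 0.333  0.0568] rot [-179.9608   -0.0367   -4.1944] t 7.8
before-spin dx,dy,dz,spin -0.0036451700601676947 0.003278877191237784 0.0067774084980228855 0.0053335484940662346 | after-spin dx,dy -0.0036276302460962937 0.003298272153775319
```

>>> servo_tool(plan=[{"dx":-0.0011,"dy":0.0005,"dz":0.002,"spin":0,"jaw":1},{"dx":0,"dy":0,"dz":0.0015,"spin":0,"jaw":1},{"dx":0,"dy":0,"dz":0.001,"spin":0,"jaw":1},{"dx":0,"dy":0,"dz":0.0005,"spin":0,"jaw":1},{"dx":0,"dy":0,"dz":0,"spin":0,"jaw":1},{"dx":0,"dy":0,"dz":0,"spin":0,"jaw":1}])

```text
time_s: 8.3
position: [0.5325, 0.3324, 0.0513]
tool_rot: [180.0, 0.0, -4.2]
ft_force: [0.5, 0.3, -2.8]
opening: 0.567
gripper_force: 94.6
```

>>> servo_tool(plan=[{"dx":0,"dy":0,"dz":0.0005,"spin":0,"jaw":1},{"dx":0,"dy":0,"dz":0.0005,"spin":0,"jaw":1},{"dx":0,"dy":0,"dz":0,"spin":0,"jaw":1}])

```text
time_s: 8.55
position: [0.5326, 0.3324, 0.0505]
tool_rot: [-180.0, -0.0, -4.2]
ft_force: [-0.3, -0.4, -2.6]
opening: 0.561
gripper_force: 94.7
```

>>> servo_tool(plan=[{"dx":0,"dy":0,"dz":0.0005,"spin":0,"jaw":1},{"dx":0,"dy":0,"dz":0.0005,"spin":0,"jaw":1},{"dx":0,"dy":0,"dz":0,"spin":0,"jaw":1}])

```text
time_s: 8.8
position: [0.5326, 0.3325, 0.0501]
tool_rot: [-180.0, -0.0, -4.2]
ft_force: [-2.3, 0.2, 2.5]
opening: 0.566
gripper_force: 95.2
```

Run:
```python
from h import *
s=ctrl.read_state();print(s["ft_force"],s["ft_torque"])
im,W=cloud("wrist");print("held",fitL(W,(.5466,.297),.068,yaws=[175.3]))
im,W=cloud("top");print("top held",fitL(W,(.5466,.297),.068,yaws=[175.3]))
```

```text
[-2.3299  0.2182  2.4891] [-0.2914  0.5438 -0.1068]
held [  0.5465   0.2986 175.2455   0.0675   0.0111]
top held [  0.5475   0.2943 175.2232   0.067    0.0078]
```

Plate A is in contact, and both cameras agree the alignment is within 0.5 mm. I'll release it, back off and look.

>>> servo_tool(plan=[{"dx":0,"dy":0,"dz":0,"spin":0,"jaw":0.4},{"dx":0,"dy":0,"dz":0,"spin":0,"jaw":0.2},{"dx":0,"dy":0,"dz":0,"spin":0,"jaw":0},{"dx":0,"dy":0,"dz":0,"spin":0,"jaw":0},{"dx":0,"dy":0,"dz":0,"spin":0,"jaw":0},{"dx":0,"dy":0,"dz":-0.01,"spin":0,"jaw":0},{"dx":0,"dy":0,"dz":-0.03,"spin":0,"jaw":0},{"dx":0.003,"dy":0.007,"dz":-0.035,"spin":0,"jaw":0},{"dx":0.003,"dy":0.009,"dz":-0.035,"spin":0,"jaw":0},{"dx":0.005,"dy":0.009,"dz":-0.035,"spin":0,"jaw":0},{"dx":0.005,"dy":0.008,"dz":-0.035,"spin":0,"jaw":0},{"dx":0,"dy":0,"dz":0,"spin":0,"jaw":0},{"dx":0,"dy":0,"dz":0,"spin":0,"jaw":0},{"dx":0,"dy":0,"dz":0,"spin":0,"jaw":0}])

```text
time_s: 10.07
position: [0.5457, 0.2981, 0.2295]
tool_rot: [-180.0, 0.0, -4.2]
ft_force: [-0.4, -0.3, -0.7]
opening: 1.001
gripper_force: 0.0
```

Run:
```python
from h import *
im,W=cloud("wrist");f=fitL(W,(.5466,.297),.068,yaws=[175.3]);print("2nd wrist",f);overlay(im,f,.068,"j.png")
im,W2=cloud("top");f=fitL(W2,(.5466,.297),.068,yaws=[175.3]);print("2nd top",f)
# flatness
Q=W.reshape(-1,3);m=(abs(Q[:,2]-.068)<.006)&(np.hypot(Q[:,0]-.5466,Q[:,1]-.2987)<.09);
print(np.degrees(np.linalg.lstsq(np.c_[Q[m,:2],np.ones(m.sum())],Q[m,2],rcond=None)[0][:2]))
go(.51,-.341,.23,-166.7)
```

```text
2nd wrist [  0.546    0.2985 175.0683   0.0676   0.0071]
2nd top [  0.5474   0.2945 175.0825   0.0671   0.0068]
[-0.0357  0.1017]
pos [0.5453 0.2979 0.2279] rot [179.8933   0.1306  -4.1974] t 10.1667
before-spin dx,dy,dz,spin 0.011589200494895598 0.6398130682846792 -0.0021242204167653544 2.836205160396351 | after-spin dx,dy 0.18131498997530016 -0.6136936909617234
```

View pics/j.png

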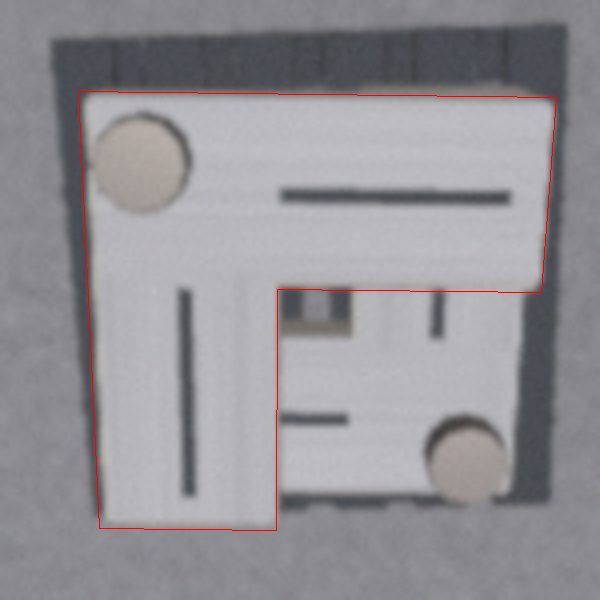

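The picture shows the second plate lying squarely (corners at (80,92), (555,97), (541,291)), with the lower cap free in its notch at (467,460). Now for plate B.

>>> servo_tool(plan=[{"dx":0.0007,"dy":0.04,"dz":0,"spin":0,"jaw":0},{"dx":0.0007,"dy":0.04,"dz":0,"spin":0,"jaw":0},{"dx":0.0007,"dy":0.04,"dz":0,"spin":0,"jaw":0},{"dx":0.0007,"dy":0.04,"dz":0,"spin":0,"jaw":0},{"dx":0.0007,"dy":0.04,"dz":0,"spin":0,"jaw":0},{"dx":0.0007,"dy":0.04,"dz":0,"spin":0,"jaw":0},{"dx":0.0007,"dy":0.04,"dz":0,"spin":0,"jaw":0},{"dx":0.0007,"dy":0.04,"dz":0,"spin":0,"jaw":0},{"dx":0.0007,"dy":0.04,"dz":0,"spin":0,"jaw":0},{"dx":0.0007,"dy":0.04,"dz":0,"spin":0,"jaw":0},{"dx":0.0007,"dy":0.04,"dz":0,"spin":0,"jaw":0},{"dx":0.0007,"dy":0.04,"dz":0,"spin":0,"jaw":0},{"dx":0.0007,"dy":0.04,"dz":0,"spin":0,"jaw":0},{"dx":0.0007,"dy":0.04,"dz":0,"spin":0,"jaw":0},{"dx":0.0007,"dy":0.04,"dz":0,"spin":0,"jaw":0},{"dx":0.0007,"dy":0.04,"dz":0,"spin":0,"jaw":0},{"dx":0,"dy":0,"dz":0,"spin":0.118,"jaw":0},{"dx":0,"dy":0,"dz":0,"spin":0.118,"jaw":0},{"dx":0,"dy":0,"dz":0,"spin":0.118,"jaw":0},{"dx":0,"dy":0,"dz":0,"spin":0.118,"jaw":0}])

```text
time_s: 11.83
position: [0.5098, -0.3409, 0.2273]
tool_rot: [180.0, 0.2, -31.6]
ft_force: [-0.3, 0.0, -0.1]
opening: 1.006
gripper_force: 0.0
```

>>> servo_tool(plan=[{"dx":0,"dy":0,"dz":0,"spin":0.118,"jaw":0},{"dx":0,"dy":0,"dz":0,"spin":0.118,"jaw":0},{"dx":0,"dy":0,"dz":0,"spin":0.118,"jaw":0},{"dx":0,"dy":0,"dz":0,"spin":0.118,"jaw":0},{"dx":0,"dy":0,"dz":0,"spin":0.118,"jaw":0},{"dx":0,"dy":0,"dz":0,"spin":0.118,"jaw":0},{"dx":0,"dy":0,"dz":0,"spin":0.118,"jaw":0},{"dx":0,"dy":0,"dz":0,"spin":0.118,"jaw":0},{"dx":0,"dy":0,"dz":0,"spin":0.118,"jaw":0},{"dx":0,"dy":0,"dz":0,"spin":0.118,"jaw":0},{"dx":0,"dy":0,"dz":0,"spin":0.118,"jaw":0},{"dx":0,"dy":0,"dz":0,"spin":0.118,"jaw":0},{"dx":0,"dy":0,"dz":0,"spin":0.118,"jaw":0},{"dx":0,"dy":0,"dz":0,"spin":0.118,"jaw":0},{"dx":0,"dy":0,"dz":0,"spin":0.118,"jaw":0},{"dx":0,"dy":0,"dz":0,"spin":0.118,"jaw":0},{"dx":0,"dy":0,"dz":0,"spin":0.118,"jaw":0},{"dx":0,"dy":0,"dz":0,"spin":0.118,"jaw":0},{"dx":0,"dy":0,"dz":0,"spin":0.118,"jaw":0},{"dx":0,"dy":0,"dz":0,"spin":0.118,"jaw":0}])

```text
time_s: 13.5
position: [0.51, -0.3403, 0.2275]
tool_rot: [179.9, -0.2, -166.8]
ft_force: [0.0, 0.9, -1.5]
opening: 0.996
gripper_force: 0.0
```

>>> servo_tool(plan=[{"dx":0,"dy":0,"dz":0,"spin":0,"jaw":0},{"dx":0,"dy":0,"dz":0,"spin":0,"jaw":0},{"dx":0,"dy":0,"dz":0,"spin":0,"jaw":0}])

```text
time_s: 13.75
position: [0.5102, -0.3406, 0.2284]
tool_rot: [179.9, -0.1, -166.3]
ft_force: [0.5, 0.6, 0.0]
opening: 1.0
gripper_force: 0.0
```

Run:
```python
from h import *
im,W=cloud("wrist");f=fitL(W,(.509,-.340),.024,yaws=[-166.7]);print("B",f)
np.save("B.npy",f)
g=grasp(f);print(g);go(g[0],g[1],.006,f[2]);print(ctrl.read_state()["q"])
```

```text
B [   0.5064   -0.339  -166.7934    0.0237    0.0066]
[ 0.4809 -0.3091]
pos [ 0.5103 -0.3406  0.2286] rot [ 179.9589   -0.062  -166.3333] t 13.8
before-spin dx,dy,dz,spin 0.021115846234624286 0.0376106727113774 0.22264578183948144 0.00803049239084142 | after-spin dx,dy 0.02141719434515673 0.03743989116421723
[-18.6268  21.0627  -1.4361  -0.0018 -67.5756 -57.7058]
```

>>> servo_tool(plan=[{"dx":0.0105,"dy":0.0187,"dz":0.0,"spin":0.008,"jaw":0},{"dx":0.0105,"dy":0.0187,"dz":0.01,"spin":0,"jaw":0},{"dx":0,"dy":0,"dz":0.036,"spin":0,"jaw":0},{"dx":0,"dy":0,"dz":0.036,"spin":0,"jaw":0},{"dx":0,"dy":0,"dz":0.036,"spin":0,"jaw":0},{"dx":0,"dy":0,"dz":0.036,"spin":0,"jaw":0},{"dx":0,"dy":0,"dz":0.036,"spin":0,"jaw":0},{"dx":0,"dy":0,"dz":0.018,"spin":0,"jaw":0},{"dx":0,"dy":0,"dz":0.01,"spin":0,"jaw":0},{"dx":0,"dy":0,"dz":0.0045,"spin":0,"jaw":0},{"dx":0,"dy":0,"dz":0,"spin":0,"jaw":0.2},{"dx":0,"dy":0,"dz":0,"spin":0,"jaw":0.4},{"dx":0,"dy":0,"dz":0,"spin":0,"jaw":0.7},{"dx":0,"dy":0,"dz":0,"spin":0,"jaw":1},{"dx":0,"dy":0,"dz":0,"spin":0,"jaw":1},{"dx":0,"dy":0,"dz":0,"spin":0,"jaw":1},{"dx":0,"dy":0,"dz":0,"spin":0,"jaw":1},{"dx":0,"dy":0,"dz":0,"spin":0,"jaw":1}], grip_force=90)

```text
time_s: 15.3
position: [0.4828, -0.3098, 0.0092]
tool_rot: [-179.9, 0.2, -166.9]
ft_force: [-0.8, 0.9, 6.1]
opening: 0.559
gripper_force: 94.2
```

>>> servo_tool(plan=[{"dx":0,"dy":0,"dz":-0.01,"spin":0,"jaw":1},{"dx":0,"dy":0,"dz":-0.03,"spin":0,"jaw":1},{"dx":0,"dy":0,"dz":-0.03,"spin":0,"jaw":1},{"dx":0,"dy":0,"dz":-0.035,"spin":0,"jaw":1},{"dx":0,"dy":0,"dz":-0.03,"spin":0,"jaw":1},{"dx":0,"dy":0,"dz":-0.02,"spin":0,"jaw":1},{"dx":0,"dy":0,"dz":0,"spin":0,"jaw":1},{"dx":0,"dy":0,"dz":0,"spin":0,"jaw":1},{"dx":0,"dy":0,"dz":0,"spin":0,"jaw":1}])

```text
time_s: 16.05
position: [0.4798, -0.3084, 0.1603]
tool_rot: [179.8, -0.1, -167.0]
ft_force: [-0.3, 0.2, -3.8]
opening: 0.555
gripper_force: 93.9
```

Run:
```python
from h import *
s=ctrl.read_state();p=np.array(s["position"]);zt=p[2]+.018;yaw=s["tool_rot"][2]
B=np.load("B.npy");im,W=cloud("wrist");f=fitL(W,B[:2],zt,yaws=[-166.7]);print("held",f,"tool",p,yaw)
# TCP target: third plate at bottom pose
b=np.load("bot.npy");r=np.radians(b[2]-f[2]);R=np.array([[np.cos(r),-np.sin(r)],[np.sin(r),np.cos(r)]])
t=R@(p[:2]-f[:2])+np.array([.5463,.2986]);ty=yaw+b[2]-f[2];print("target",t,ty);go(t[0],t[1],.12,ty)
```

```text
held [   0.5006   -0.3385 -168.4011    0.1747    0.009 ] tool [ 0.4798 -0.3084  0.1603] -166.96298770759097
target [0.5578 0.264 ] -3.2761864764291033
pos [ 0.4797 -0.3085  0.1598] rot [ 179.8257   -0.1972 -166.9546] t 16.1
before-spin dx,dy,dz,spin -0.20530895274265595 0.5400457624302233 0.03976888773340251 -2.8567267463672503 | after-spin dx,dy 0.045266473815628164 -0.5759792860367692
```

>>> servo_tool(plan=[{"dx":-0.0138,"dy":0.0359,"dz":0,"spin":0,"jaw":1},{"dx":-0.0138,"dy":0.0359,"dz":0,"spin":0,"jaw":1},{"dx":-0.0138,"dy":0.0359,"dz":0,"spin":0,"jaw":1},{"dx":-0.0138,"dy":0.0359,"dz":0,"spin":0,"jaw":1},{"dx":-0.0138,"dy":0.0359,"dz":0,"spin":0,"jaw":1},{"dx":-0.0138,"dy":0.0359,"dz":0,"spin":0,"jaw":1},{"dx":-0.0138,"dy":0.0359,"dz":0,"spin":0,"jaw":1},{"dx":-0.0138,"dy":0.0359,"dz":0,"spin":0,"jaw":1},{"dx":-0.0138,"dy":0.0359,"dz":0,"spin":0,"jaw":1},{"dx":-0.0138,"dy":0.0359,"dz":0,"spin":0,"jaw":1},{"dx":-0.0138,"dy":0.0359,"dz":0,"spin":0,"jaw":1},{"dx":-0.0138,"dy":0.0359,"dz":0,"spin":0,"jaw":1},{"dx":-0.0138,"dy":0.0359,"dz":0,"spin":0,"jaw":1},{"dx":-0.0138,"dy":0.0359,"dz":0,"spin":0,"jaw":1},{"dx":-0.0138,"dy":0.0359,"dz":0,"spin":0,"jaw":1},{"dx":0,"dy":0,"dz":0,"spin":-0.118,"jaw":1},{"dx":0,"dy":0,"dz":0,"spin":-0.118,"jaw":1},{"dx":0,"dy":0,"dz":0,"spin":-0.118,"jaw":1},{"dx":0,"dy":0,"dz":0,"spin":-0.118,"jaw":1}])

```text
time_s: 17.68
position: [0.5598, 0.2619, 0.1588]
tool_rot: [180.0, -0.3, -139.5]
ft_force: [0.2, -0.2, -3.5]
opening: 0.558
gripper_force: 94.3
```

>>> servo_tool(plan=[{"dx":0,"dy":0,"dz":0,"spin":-0.118,"jaw":1},{"dx":0,"dy":0,"dz":0,"spin":-0.118,"jaw":1},{"dx":0,"dy":0,"dz":0,"spin":-0.118,"jaw":1},{"dx":0,"dy":0,"dz":0,"spin":-0.118,"jaw":1},{"dx":0,"dy":0,"dz":0,"spin":-0.118,"jaw":1},{"dx":0,"dy":0,"dz":0,"spin":-0.118,"jaw":1},{"dx":0,"dy":0,"dz":0,"spin":-0.118,"jaw":1},{"dx":0,"dy":0,"dz":0,"spin":-0.118,"jaw":1},{"dx":0,"dy":0,"dz":0,"spin":-0.118,"jaw":1},{"dx":0,"dy":0,"dz":0,"spin":-0.118,"jaw":1},{"dx":0,"dy":0,"dz":0,"spin":-0.118,"jaw":1},{"dx":0,"dy":0,"dz":0,"spin":-0.118,"jaw":1},{"dx":0,"dy":0,"dz":0,"spin":-0.118,"jaw":1},{"dx":0,"dy":0,"dz":0,"spin":-0.118,"jaw":1},{"dx":0,"dy":0,"dz":0,"spin":-0.118,"jaw":1},{"dx":0,"dy":0,"dz":0,"spin":-0.118,"jaw":1},{"dx":0,"dy":0,"dz":0,"spin":-0.118,"jaw":1},{"dx":0,"dy":0,"dz":0,"spin":-0.118,"jaw":1},{"dx":0,"dy":0,"dz":0,"spin":-0.118,"jaw":1},{"dx":0,"dy":0,"dz":0,"spin":-0.118,"jaw":1}])

```text
time_s: 19.35
position: [0.5602, 0.2615, 0.1592]
tool_rot: [179.8, 0.2, -4.3]
ft_force: [0.4, -0.6, -3.6]
opening: 0.557
gripper_force: 94.3
```

>>> servo_tool(plan=[{"dx":0,"dy":0,"dz":0.02,"spin":0,"jaw":1},{"dx":0,"dy":0,"dz":0.02,"spin":0,"jaw":1},{"dx":0,"dy":0,"dz":0,"spin":0,"jaw":1},{"dx":0,"dy":0,"dz":0,"spin":0,"jaw":1},{"dx":0,"dy":0,"dz":0,"spin":0,"jaw":1},{"dx":0,"dy":0,"dz":0,"spin":0,"jaw":1}])

```text
time_s: 19.85
position: [0.5618, 0.2625, 0.1227]
tool_rot: [-180.0, -0.1, -4.6]
ft_force: [0.3, 0.5, -3.1]
opening: 0.554
gripper_force: 94.4
```

```bash
cat > m.py <<'E'
from h import *
c=(.5466,.2965)
s=ctrl.read_state();zt=s["position"][2]+.015
im,W=cloud("wrist");print("held wrist",fitL(W,c,zt,yaws=[-4.7]),"want .5463 .2986 -4.8")
im,W=cloud("top");print("held top",fitL(W,c,zt,yaws=[-4.7]),"want .5476 .2944 -4.8")
print(s["position"],s["tool_rot"],s["ft_force"],s["time_s"])
E
python3 m.py
```

```text
held wrist [ 0.5506  0.301  -5.2327  0.137   0.008 ] want .5463 .2986 -4.8
held top [ 0.5503  0.2967 -4.5753  0.1364  0.0089] want .5476 .2944 -4.8
[0.5618 0.2625 0.1227] [-179.9543   -0.087    -4.6396] [ 0.2712  0.5307 -3.0782] 19.85
```

>>> servo_tool(plan=[{"dx":-0.003,"dy":0.0029,"dz":0.01,"spin":0,"jaw":1},{"dx":0,"dy":0,"dz":0.012,"spin":0,"jaw":1},{"dx":0,"dy":0,"dz":0.01,"spin":0,"jaw":1},{"dx":0,"dy":0,"dz":0.006,"spin":0,"jaw":1},{"dx":0,"dy":0,"dz":0,"spin":0,"jaw":1},{"dx":0,"dy":0,"dz":0,"spin":0,"jaw":1},{"dx":0,"dy":0,"dz":0,"spin":0,"jaw":1},{"dx":0,"dy":0,"dz":0,"spin":0,"jaw":1}])

```text
time_s: 20.62
position: [0.5584, 0.2598, 0.0846]
tool_rot: [-179.9, -0.1, -4.6]
ft_force: [0.3, 0.8, -3.5]
opening: 0.555
gripper_force: 94.3
```

```bash
python3 m.py; python3 m.py
```

```text
held wrist [ 0.5471  0.2983 -5.249   0.0989  0.0075] want .5463 .2986 -4.8
held top [ 0.5468  0.294  -4.8445  0.098   0.0094] want .5476 .2944 -4.8
[0.5584 0.2598 0.0846] [-179.9476   -0.0703   -4.6486] [ 0.2812  0.8081 -3.494 ] 20.6167
held wrist [ 0.5469  0.2981 -5.2473  0.0987  0.0077] want .5463 .2986 -4.8
held top [ 0.5468  0.2941 -4.776   0.098   0.0095] want .5476 .2944 -4.8
[0.5582 0.2597 0.0844] [-179.9549   -0.0543   -4.6524] [-0.1629 -0.1473 -2.2512] 20.7167
```

>>> servo_tool(plan=[{"dx":0,"dy":-0.0004,"dz":0.002,"spin":-0.0035,"jaw":1},{"dx":0,"dy":0,"dz":0.0015,"spin":0,"jaw":1},{"dx":0,"dy":0,"dz":0.001,"spin":0,"jaw":1},{"dx":0,"dy":0,"dz":0.0005,"spin":0,"jaw":1},{"dx":0,"dy":0,"dz":0.0005,"spin":0,"jaw":1},{"dx":0,"dy":0,"dz":0,"spin":0,"jaw":1},{"dx":0,"dy":0,"dz":0,"spin":0,"jaw":1}])

```text
time_s: 21.4
position: [0.5579, 0.2599, 0.0783]
tool_rot: [180.0, 0.0, -4.5]
ft_force: [-0.4, -0.2, -3.8]
opening: 0.561
gripper_force: 94.3
```

>>> servo_tool(plan=[{"dx":0,"dy":0,"dz":0.0005,"spin":0,"jaw":1},{"dx":0,"dy":0,"dz":0.0005,"spin":0,"jaw":1},{"dx":0,"dy":0,"dz":0,"spin":0,"jaw":1},{"dx":0,"dy":0,"dz":0,"spin":0,"jaw":1}])

```text
time_s: 21.73
position: [0.5581, 0.2599, 0.0776]
tool_rot: [-180.0, -0.0, -4.5]
ft_force: [-0.1, -0.4, -2.0]
opening: 0.554
gripper_force: 94.6
```

```bash
python3 m.py
```

```text
held wrist [ 0.5467  0.2983 -5.0267  0.0919  0.0075] want .5463 .2986 -4.8
held top [ 0.5467  0.2943 -4.3735  0.0911  0.0096] want .5476 .2944 -4.8
[0.5581 0.2599 0.0776] [-179.9855   -0.0226   -4.4562] [-0.1264 -0.4278 -2.0438] 21.7333
```

>>> servo_tool(plan=[{"dx":0,"dy":0,"dz":0.0005,"spin":0,"jaw":1},{"dx":0,"dy":0,"dz":0.0004,"spin":0,"jaw":1},{"dx":0,"dy":0,"dz":0,"spin":0,"jaw":1},{"dx":0,"dy":0,"dz":0,"spin":0,"jaw":1}])

```text
time_s: 22.17
position: [0.5581, 0.2599, 0.0772]
tool_rot: [-180.0, -0.0, -4.4]
ft_force: [-1.8, -1.1, 3.9]
opening: 0.557
gripper_force: 95.2
```

Plate B is in contact. I'll release it and look from above.

>>> servo_tool(plan=[{"dx":0,"dy":0,"dz":0,"spin":0,"jaw":0.4},{"dx":0,"dy":0,"dz":0,"spin":0,"jaw":0.2},{"dx":0,"dy":0,"dz":0,"spin":0,"jaw":0},{"dx":0,"dy":0,"dz":0,"spin":0,"jaw":0},{"dx":0,"dy":0,"dz":0,"spin":0,"jaw":0},{"dx":0,"dy":0,"dz":-0.01,"spin":0,"jaw":0},{"dx":0,"dy":0,"dz":-0.03,"spin":0,"jaw":0},{"dx":0,"dy":0,"dz":-0.035,"spin":0,"jaw":0},{"dx":-0.007,"dy":-0.018,"dz":-0.03,"spin":0,"jaw":0},{"dx":-0.007,"dy":-0.018,"dz":-0.03,"spin":0,"jaw":0},{"dx":0,"dy":0,"dz":-0.02,"spin":0,"jaw":0},{"dx":0,"dy":0,"dz":0,"spin":0,"jaw":0},{"dx":0,"dy":0,"dz":0,"spin":0,"jaw":0},{"dx":0,"dy":0,"dz":0,"spin":0,"jaw":0},{"dx":0,"dy":0,"dz":0,"spin":0,"jaw":0}])

```text
time_s: 23.42
position: [0.5461, 0.2961, 0.2301]
tool_rot: [179.9, 0.1, -4.5]
ft_force: [0.4, -0.5, -0.3]
opening: 0.999
gripper_force: 0.0
```

Run:
```python
from h import *
c=(.5466,.2965)
im,W=cloud("wrist");f=fitL(W,c,.092,yaws=[-4.7]);print("3rd wrist",f);overlay(im,f,.092,"k.png")
im2,W2=cloud("top");print("3rd top",fitL(W2,c,.092,yaws=[-4.7]))
Q=W.reshape(-1,3);m=(abs(Q[:,2]-.0917)<.005)&(np.hypot(Q[:,0]-.5466,Q[:,1]-.2987)<.09);
print(np.degrees(np.linalg.lstsq(np.c_[Q[m,:2],np.ones(m.sum())],Q[m,2],rcond=None)[0][:2]),ctrl.read_state()["position"])
```

```text
3rd wrist [ 0.5462  0.2988 -4.6006  0.0916  0.0065]
3rd top [ 0.5468  0.2945 -4.2782  0.0911  0.0079]
[-0.232  -0.1065] [0.5464 0.2962 0.2301]
```

View pics/k.png

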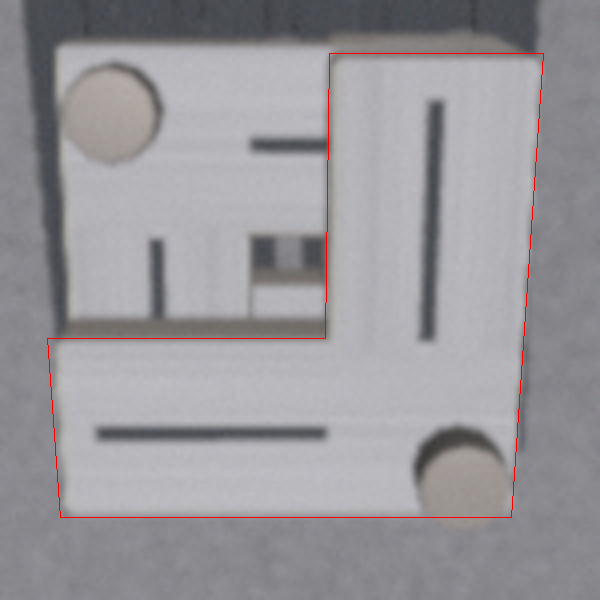

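The third plate lies flat and square: its outline fits, and the second plate's cap stands free in its notch at (112,113). All three centres agree within about 1 mm and 0.5°.

```bash
python3 -c "
from rig import ctrl
print(ctrl.finish_job())"
```

```text
the job is handed in; nothing more can be done
None
```

The pile is finished and handed in at about 23.5 s: both full-size plates are stacked flat, each turned half round, with all three centres within about 1 mm and 0.5° by camera; no verdict came back.

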